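# Load a rim-lock backplate onto the pins of a drilling jig

## Task

Take the oblong lock backplate with the block-shaped brass housing and lower it, housing up, over the two upright pins of the steel drilling jig, its large hole on the thick pin and its small hole on the thin one, until it rests flush on the jig's rails; then let go of it. The pin bar has been clamped somewhere along its channel, so feel out where the pins are, and seat the plate gently, without dropping or forcing it. Leave the other plate and everything else on the bench where it is.

Things in the scene. Friction and masses are not known exactly. Their poses are not given: they have to be found in the camera images.
- backplate: backplate to load, 0.5 kg, lying flat: steel plate 150 x 90 x 8 mm (x, y, z) with a brass block housing 60 x 36 x 32 mm (x, y, z) standing on the middle of its top (its top 40 mm above the plate's underside). Two round through holes on the long centre line: 16 mm wide at x = +50 mm, 11 mm wide at x = -50 mm. Origin: centre of the underside; z up, housing side.
- jig: drilling jig fixed to the bench: dark steel base 200 x 120 mm (x, y) with two steel rails along x, 30 mm wide, centred at y = +38 and -38 mm, tops 30 mm above the bench: the plate's seat. An aluminium pin bar 160 mm long lies in the 46 mm channel between them, top 2 mm below the rail tops. Origin: centre of the base's underside.
- jig_seat (a point): middle of the jig at rail-top height, axes as the jig; NOT the pins' middle. The pin bar is clamped up to 18 mm either way along x from here (not measured: feel or look). It carries two upright chamfered pins at y = 0, 100 mm apart: thick (14 mm) at x = +50 mm, thin (9 mm) at x = -50 mm from the bar's middle; pin tops 16 mm above the rails.
- spare_plate: another lock's plate, to be left alone: steel 120 x 90 x 8 mm with a round brass boss 42 mm wide, 26 mm high, and two 10 mm holes set diagonally. Origin: centre of its underside.
- mailbox_key: brass key lying flat, 75 mm long, 4 mm thick, bystander. Origin near its middle, on the underside; x along the blade.
- lock_cylinder: brass lock cylinder body, 70 x 34 x 47 mm, bystander. Origin: centre of its underside.
- chrome_plug: chrome lock plug standing on end, 36 mm wide flange, 60 mm tall, bystander. Origin: centre of its underside.
- torch: orange plastic torch lying along its x, about 165 x 52 x 52 mm, bystander. Origin: under its middle.
- round_file: round steel file with a wooden handle, 210 mm long along its x, 25 mm thick, bystander. Origin: under the front end of the handle.
- tin_box: small khaki-painted tin box, 123 x 83 x 50 mm, bystander. Origin: centre of its underside.
Mind the look-alikes: they are no part of the job. What is shaped like the jig but green or turquoise is not meant.

How it is judged:
By the outcome, as a careful person would: the job done as asked, in the order asked, and still so for the second after the job is handed in, with the robot touching nothing.
It also fails if it takes over 58 s, if anything falls off the work surface, if the arm or the gripper's body presses on something with over 40 N, if the wrist force passes 120 N, or if a joint passes its speed limit or range.

## Robot

A 6-joint arm with a two-finger parallel gripper is mounted at the origin on the work surface. World frame = base frame: x ahead of the robot, y to its left, z up, the work surface at z = 0. Lengths are in mm, angles in rad, forces in N, time in s.
With the tool pointing down it reaches from about 425 to 950 mm from the base axis. Payload 14.7 kg.
Tool frame: the origin (TCP) lies at the very end of the fingers, on their centre line; the grasp point (between the pads) lies bot.grip_depth behind it (bot.grip_depth is the distance from the TCP to the grasp point, in mm); z points along the fingers, y is the line along which they close (so a half turn about z gives the same grasp; the last joint's range is limited). The gripper opens to 85 mm and grips with 20 to 120 N. Pads are 22 mm wide; open, the fingers measure 114 mm over their backs; the gripper's body (76 mm by 85 mm) begins 54 mm behind the grasp point. The pads swing forward as they close: fully open they stand 13 mm farther back than shut.
Start: joints at [-1.226, 0.48, 1.596, -0, 1.065, -0.047], TCP at [248.219, -600.732, 231.297] pointing down, gripper open.
Joint ranges: [-2.75, 2.75], [-0.82, 2.05], [0.23, 2.67], [-1.56, 4.7], [0.09, 2.69], [-2.92, 2.92]. Speed limits (rad/s): [1.89, 1.89, 2.39, 3.01, 3.01, 3.01].

## Interface

Orientations are given as a unit quaternion [x, y, z, w].
In Python, from station import bot, optics, workorder gives the robot as it stands.
- The arm moves only by the tool carry_out, never from a script. Its argument "commands" is a list of rows, each a list of 2 entries, a list of its own where there are three numbers: the shift along the tool's x, y, z normalised to -1 to 1, where 1 is 100 mm, then the turn, a rotation vector about the tool's x, y, z normalised to -1 to 1, where 1 is 30 degrees. A call has 1 to 20 rows; each row shifts and turns the commanded pose from where the row before left it, along the tool's axes as they then stand; what a row does not reach is not made up. A row lasts 1/8 s, in which the tool goes at most 62.5 mm and 10.7 degrees, less where a joint would pass 70% of its speed; a pose out of reach is approached as far as the arm can. A call with a number of a shift or a turn outside -1 to 1 is refused whole. A call with a gripper value outside its range is refused whole. "claw" is the closure, from 0 (fully open) to 1 (shut), set as the call begins (left out, the last holds). The fingers move at their own pace and stop on an object; "grip_force" is the grip in N (left out, the last holds). Time passes only in rows, so rows that do not move let the fingers close. It gives the time, the measured TCP pose, the force, the opening and the grip force at its end, in the units of the state.
- bot.get_state(): the state, without advancing time (a new reading comes with each control period).
- optics.read_camera(name): name is "scene" or "top" or "wrist"; returns the picture (480x640x3 uint8, red, green, blue); there is no depth.
- optics.get_calibration(name): a dict with "K" (3x3 intrinsics, pixels), "view" (4x4, takes a point from world to camera coordinates). Camera axes: x right, y up, looking along -z (the intrinsics and any distortion apply to the point x, -y, -z); pixel columns grow to the right and rows downward; lengths in mm; the calibration is good to about 2 mm. A picture is of the moment at which its call begins: read the wrist's pose just before it. get_calibration takes no time and is no camera call; for the wrist camera it gives the pose at the moment of the call.
- workorder.job_done(): hands the job in; it is judged then, once.
The state is a dict: "clock": time; "qpos": joint angles; "joint_vel": joint speeds; "effort": joint torques, N m; "ee_pos": TCP position; "ee_rot": TCP orientation; "ft_force": force on the tool from outside, world axes, zero at the start; "moment": the same for the moment, N m; "gripper_width": opening from 0.0 (shut) to 1.0 (fully open); "gripper_force": force on a finger pad.
Only numpy, scipy, OpenCV 4.12 (cv2) and the standard library are available. Lean on these libraries where they do the work, as an engineer would, in place of code of your own. Each camera call takes 0.05 s, during which the arm holds its last target. There are 200 camera calls.

## Working session

There is one attempt and no reset: what is moved stays moved. The work goes in short steps, Python scripts to look and compute and a tool call to move; the robot and the scene stay as the last step left them, time stands still between calls to the robot, and variables do not carry over. Pictures are saved under pics/ and viewed, at most 10 in all, crops included, and the job is handed in when it is done.

Besides the shell and the picture viewer there is one more tool, called by a JSON object that holds its "method" and its "body", one argument or row to a line. carry_out: Moves the arm, as the interface text tells. Its arguments: {"type":"object","properties":{"commands":{"type":"array","items":{"type":"array"}},"claw":{"type":"number"},"grip_force":{"type":"number"}},"required":["commands"]}

```bash
ls; mkdir -p pics
python3 - <<'E'
from station import bot, optics, workorder
import cv2
print(bot.get_state(), bot.grip_depth)
for n in("top","scene"):
    cv2.imwrite(f"pics/{n}0.png",optics.read_camera(n)[:,:,::-1]); c=optics.get_calibration(n); print(n,c)
E
```

```text
pics
{'clock': 0.0, 'qpos': array([-1.22559548e+00,  4.80832322e-01,  1.59687848e+00, -2.47325528e-05,
        1.06510104e+00, -4.66024590e-02]), 'joint_vel': array([ 1.57161257e-04,  4.44215850e-04, -3.73198266e-04, -2.72057339e-04,
        1.18072409e-03,  4.91135152e-06]), 'effort': array([-8.05955242e-04, -9.50659275e+01, -4.30192029e+01, -3.63438667e-04,
        1.21094796e-02,  2.06459174e-05]), 'ee_pos': array([ 248.0752355 , -600.34662674,  230.67036058]), 'ee_rot': array([ 9.80871211e-01,  1.94656866e-01, -1.01368865e-04, -6.01205186e-04]), 'ft_force': array([ 0.56473445, -0.22128135,  0.23477392]), 'moment': array([-0.02329767,  0.00384035, -0.0142223 ]), 'gripper_force': 0.0, 'gripper_width': 1.000103354025821} 18.700000000000003
top {'K': array([[586.78849253,   0.        , 317.21531765],
       [  0.        , 586.78849253, 233.88601881],
       [  0.        ,   0.        ,   1.        ]]), 'view': array([[ 1.05424316e-02, -9.99941354e-01,  2.47892823e-03,
        -2.61721920e+01],
       [ 9.78758503e-01,  1.08266417e-02,  2.04730499e-01,
        -4.57425531e+02],
       [-2.04745331e-01,  2.67914810e-04,  9.78815242e-01,
        -1.61434970e+03],
       [ 0.00000000e+00,  0.00000000e+00,  0.00000000e+00,
         1.00000000e+00]])}
scene {'K': array([[609.75309513,   0.        , 321.51974492],
       [  0.        , 609.75309513, 239.75566834],
       [  0.        ,   0.        ,   1.        ]]), 'view': array([[ 4.54778501e-01,  8.90250083e-01, -2.51257949e-02,
        -1.87907891e+02],
       [-5.16697772e-01,  2.86720327e-01,  8.06730975e-01,
         2.01004618e+02],
       [ 7.25396393e-01, -3.53901461e-01,  5.90384475e-01,
        -1.78437888e+03],
       [ 0.00000000e+00,  0.00000000e+00,  0.00000000e+00,
         1.00000000e+00]])}
```

View pics/top0.png

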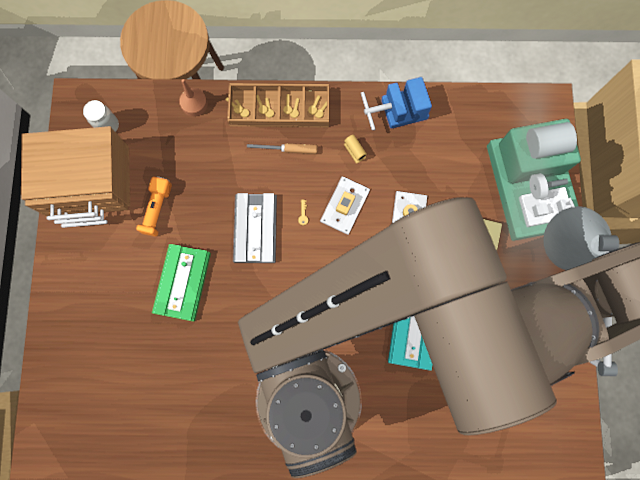

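View pics/scene0.png

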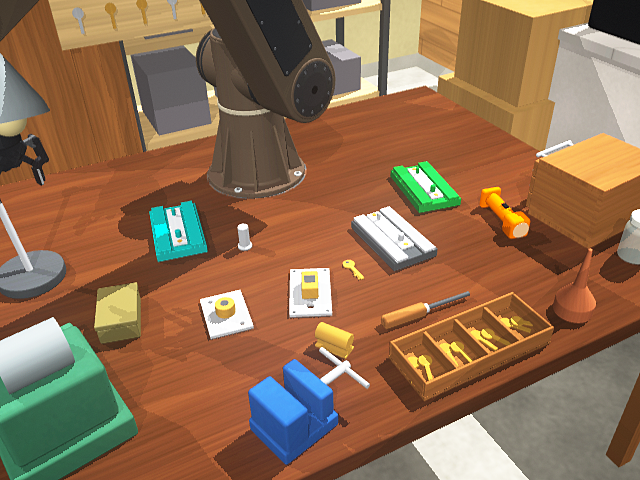

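Top view: the choice is between the block-housing plate (345,203) and the round-boss spare (410,205). The jig is the grey steel one at (255,228), not the green (181,282) or the turquoise (410,342). I'll check that choice in one close crop.

Run:
```python
import cv2
i=cv2.imread("pics/top0.png")[170:278,228:376]
cv2.imwrite("pics/c0.png",cv2.resize(i,None,fx=5.4,fy=5.4,interpolation=cv2.INTER_CUBIC))
```

```text
(no output)
```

View pics/c0.png

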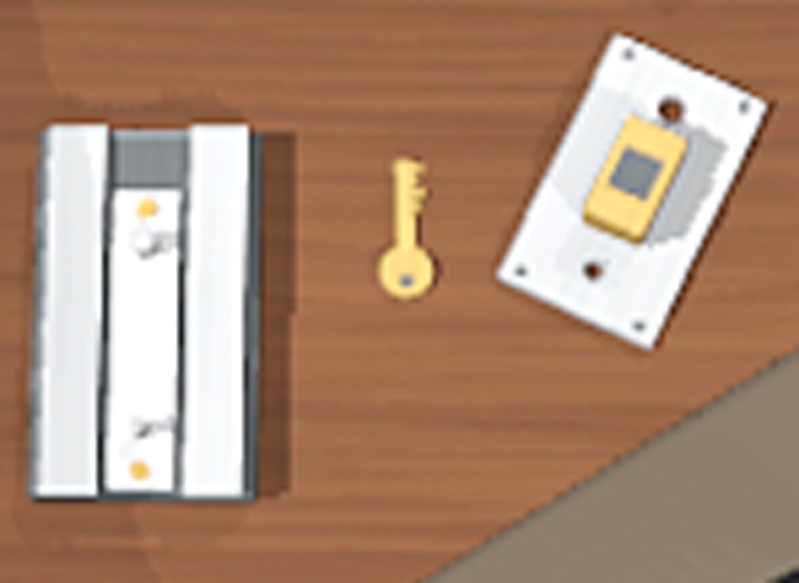

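Confirmed: the block-housing plate has its large hole at the far end, crop (670,110), and its small hole at (593,270). The jig's bar is shifted toward the robot, with pins near (150,240) and (145,430). Next I'll get coarse positions.

```bash
cat > h.py <<'E'
from station import bot, optics, workorder
import numpy as np, cv2
from scipy.spatial.transform import Rotation as R
def world(cal,px,z):
    K,V=cal["K"],cal["view"]; px=np.atleast_2d(px).astype(float)
    d=np.c_[(px-K[[0,1],[2,2]])/K[[0,1],[0,1]],np.ones(len(px))]*[1,-1,-1]
    o=-V[:3,:3].T@V[:3,3]; d=d@V[:3,:3]
    return o+d*((np.array(z)-o[2])/d[:,2])[:,None]
def pix(cal,P):
    K,V=cal["K"],cal["view"]; c=np.atleast_2d(P)@V[:3,:3].T+V[:3,3]; c=c*[1,-1,-1]
    c=c@K.T; return c[:,:2]/c[:,2:]
def plan(target,yaw=None):
    """remaining: total tool-frame shift mm & tool-z turn deg to reach target with tool y at yaw"""
    s=bot.get_state(); r=R.from_quat(s["ee_rot"]); m=r.as_matrix()
    print("tcp",s["ee_pos"].round(1),"t",s["clock"],"F",s["ft_force"].round(1),"yaw_y",np.degrees(np.arctan2(m[1,1],m[0,1])).round(2))
    print("tool shift",(m.T@(np.array(target)-s["ee_pos"])).round(1))
    if yaw is not None:
        f=R.from_matrix(np.c_[[np.sin(yaw),-np.cos(yaw),0],[np.cos(yaw),np.sin(yaw),0],[0,0,-1]])
        for k in (f,f*R.from_euler('z',np.pi)): print("rotvec deg",np.degrees((r.inv()*k).as_rotvec()).round(2),"q6",s["qpos"][5].round(3))
E
python3 - <<'E'
from h import *
c=optics.get_calibration("top"); f=lambda l:np.array(l)/5.4+[228,170]
p=world(c,f([(617,33),(772,102),(655,348),(498,278),(670,110),(593,270)]),[8]*6)
print("plate",p.round(1),p[:4].mean(0),np.degrees(np.arctan2(*(p[4]-p[5])[[1,0]])))
j=world(c,f([(50,125),(30,497),(248,125),(243,497),(148,208),(139,470)]),[30]*4+[28]*2)
print("jig",j.round(1),j[:4].mean(0))
w=optics.get_calibration("wrist"); s=bot.get_state(); V=w["view"]; m=R.from_quat(s["ee_rot"]).as_matrix()
print("cam in tool",m.T@(-V[:3,:3].T@V[:3,3]-s["ee_pos"]),"\n axes",(V[:3,:3]@m).round(3), w["K"])
plan([*p[:4].mean(0)[:2],250],np.arctan2(*(p[4]-p[5])[[1,0]])+np.pi/2)
E
```

```text
plate [[ 641.5  -93.6    8. ]
 [ 603.2 -178.3    8. ]
 [ 465.3 -114.3    8. ]
 [ 502.9  -29.6    8. ]
 [ 598.  -122.6    8. ]
 [ 507.9  -80.9    8. ]] [ 553.23944802 -103.93664359    8.        ] -24.8422005150322
jig [[579.6 212.2  30. ]
 [377.2 214.9  30. ]
 [580.8 105.7  30. ]
 [378.5 103.2  30. ]
 [534.7 158.2  28. ]
 [392.5 158.4  28. ]] [479.00368528 158.98088763  30.        ]
cam in tool [  79.35110792   -0.69755809 -142.67532289] 
 axes [[-0.001  1.     0.001]
 [ 0.952  0.     0.306]
 [ 0.306  0.001 -0.952]] [[375.15887255   0.         319.33914527]
 [  0.         375.15887255 237.76393044]
 [  0.           0.           1.        ]]
tcp [ 248.1 -600.4  230.7] t 0.1 F [-0.3  0.6  0.1] yaw_y -67.55
tool shift [ 471.6 -342.3  -18.9]Traceback (most recent call last):
  File "<stdin>", line 9, in <module>
  File "h.py", line 18, in plan
    f=R.from_matrix(np.c_[[np.sin(yaw),-np.cos(yaw),0],[np.cos(yaw),np.sin(yaw),0],[0,0,-1]])
  File "scipy/spatial/transform/_rotation.pyx", line 1143, in scipy.spatial.transform._rotation.Rotation.from_matrix
ValueError: Non-positive determinant (left-handed or null coordinate frame) in rotation matrix 0: [[ 0.90746829  0.42012058  0.        ]
 [-0.42012058  0.90746829  0.        ]
 [ 0.          0.         -1.        ]].
```

```bash
sed -i 's/\[np.sin(yaw),-np.cos(yaw),0\]/[-np.sin(yaw),np.cos(yaw),0]/' h.py; python3 -c "
from h import *
plan([553,-104,200],np.radians(65.2))"
```

```text
tcp [ 248.1 -600.4  230.7] t 0.1 F [-0.3  0.6  0.1] yaw_y -67.55
tool shift [ 471.3 -342.3   31.1]
rotvec deg [-3.0000e-02 -8.0000e-02 -1.3275e+02] q6 -0.047
rotvec deg [-6.000e-02  2.000e-02  4.725e+01] q6 -0.047
```

{"method": "carry_out", "body": {
  "commands": [
    [[0.39,-0.285,0],[0,0,0]],
    [[0.39,-0.285,0],[0,0,0]],
    [[0.39,-0.285,0],[0,0,0]],
    [[0.39,-0.285,0],[0,0,0]],
    [[0.39,-0.285,0],[0,0,0]],
    [[0.39,-0.285,0],[0,0,0]],
    [[0.39,-0.285,0],[0,0,0]],
    [[0.39,-0.285,0],[0,0,0]],
    [[0.39,-0.285,0],[0,0,0]],
    [[0.39,-0.285,0],[0,0,0]],
    [[0.39,-0.285,0],[0,0,0]],
    [[0.39,-0.285,0],[0,0,0]],
    [[0,0,0],[0,0,0.317]],
    [[0,0,0],[0,0,0.317]],
    [[0,0,0.1],[0,0,0.317]],
    [[0,0,0.2],[0,0,0.317]],
    [[0,0,0.1],[0,0,0.317]],
    [[0,0,0],[0,0,0]],
    [[0,0,0],[0,0,0]]
  ]
}}

```text
clock: 2.48
ee_pos: [550.3, -106.0, 191.6]
ee_rot: [0.977, -0.215, 0.0, -0.0]
ft_force: [-0.6, -1.3, 0.4]
gripper_width: 1.002
gripper_force: 0.0
```

Run:
```python
from h import *
plan([553,-104,200],np.radians(65.2))
import pickle
c=optics.get_calibration("wrist"); i=optics.read_camera("wrist"); pickle.dump(c,open("w1.pkl","wb"))
cv2.imwrite("pics/w1.png",i[:,:,::-1])
```

```text
tcp [ 550.3 -106.   191.6] t 2.475 F [-0.6 -1.3  0.4] yaw_y -114.88
tool shift [ 1.6 -2.9 -8.4]
rotvec deg [-2.0000e-02  1.0000e-02  1.7992e+02] q6 1.761
rotvec deg [-0.   -0.01 -0.08] q6 1.761
```

View pics/w1.png

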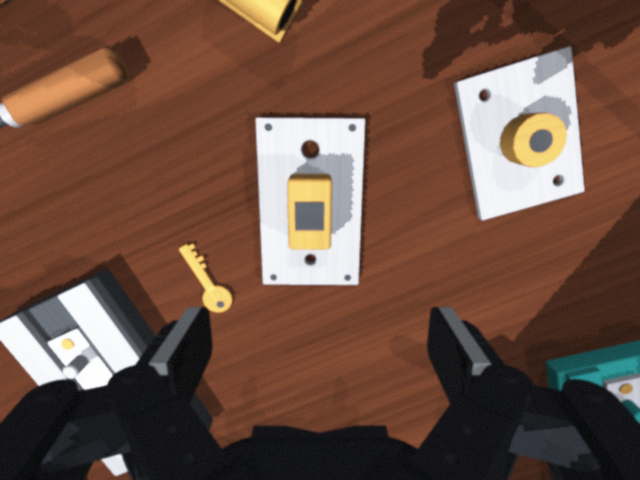

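Wrist view: the plate's corners are near (255,118), (366,118), (359,285) and (262,285). Its large hole is at (310,149), the small hole at (310,259) and the block housing at (310,212). I'll refine the grasp pose from these.

Run:
```python
from h import *
import pickle
c=pickle.load(open("w1.pkl","rb")); i=cv2.imread("pics/w1.png")
m=(i.min(2)>105).astype(np.uint8); m[:, :240]=0; m[:,380:]=0; m[:100]=0;m[300:]=0
m=cv2.morphologyEx(m,cv2.MORPH_CLOSE,np.ones((25,25)))
k=max(cv2.findContours(m,0,1)[0],key=cv2.contourArea)
a=cv2.approxPolyDP(cv2.convexHull(k),6,True)[:,0]; print(a.tolist())
p=world(c,k[:,0],[8]*len(k)); r=cv2.minAreaRect(p[:,:2].astype(np.float32)); print(r)
h=world(c,[(310,149),(310,259)],[8]*2); print(h.round(1),h.mean(0),np.degrees(np.arctan2(*(h[0]-h[1])[[1,0]])))
plan([*r[0],200])
print(pix(c,[[*r[0],8]]))
```

```text
[[256, 117], [364, 118], [358, 284], [262, 283]]
((556.4107666015625, -98.04805755615234), (91.98976135253906, 152.2142791748047), 64.69759368896484)
[[ 601.9 -119.5    8. ]
 [ 511.5  -76.7    8. ]] [556.70331481 -98.13846416   8.        ] -25.35230712727728
tcp [ 550.4 -106.   191.8] t 2.525 F [0.5 0.  0.6] yaw_y -114.91
tool shift [ 2.1 -9.8 -8.2]
[[310.04893548 206.86068566]]
```

{"method": "carry_out", "body": {
  "commands": [
    [[0.02,-0.1,0],[0,0,0.012]],
    [[0,0,0.3],[0,0,0]],
    [[0,0,0.3],[0,0,0]],
    [[0,0,0.3],[0,0,0]],
    [[0,0,0],[0,0,0]],
    [[0,0,0],[0,0,0]]
  ]
}}

```text
clock: 3.28
ee_pos: [557.0, -97.6, 102.3]
ee_rot: [0.975, -0.22, 0.001, -0.0]
ft_force: [0.6, -0.2, -0.2]
gripper_width: 1.001
gripper_force: 0.0
```

Run:
```python
from h import *
import pickle
c=optics.get_calibration("wrist"); i=optics.read_camera("wrist")[:,:,::-1].copy(); pickle.dump(c,open("w2.pkl","wb"))
cv2.imwrite("pics/w2.png",i)
i2=optics.read_camera("top")[:,:,::-1]; cv2.imwrite("pics/top2.png",i2)
plan([556.4,-98,13],np.radians(64.7))
ctr=pix(c,[[556.4,-98,8]])[0].astype(int); print(ctr)
m=(i.min(2)>105).astype(np.uint8)
m[300:]=0; m=cv2.morphologyEx(m,cv2.MORPH_CLOSE,np.ones((31,31)))
n,l=cv2.connectedComponents(m); m=(l==l[ctr[1],ctr[0]]).astype(np.uint8)
k=max(cv2.findContours(m,0,1)[0],key=cv2.contourArea)
print(cv2.approxPolyDP(cv2.convexHull(k),6,True)[:,0].tolist())
p=world(c,k[:,0],[8]*len(k)); print(cv2.minAreaRect(p[:,:2].astype(np.float32)))
```

```text
tcp [557.2 -97.8 102.7] t 3.375 F [0.3 0.7 0. ] yaw_y -115.44
tool shift [-0.8  0.5 89.7]
rotvec deg [-1.8000e-01  4.0000e-02  1.7986e+02] q6 1.787
rotvec deg [-0.03 -0.11 -0.14] q6 1.787
[322 241]
[[396, 123], [387, 299], [258, 299], [248, 123]]
((571.4180908203125, -105.18701171875), (91.48095703125, 118.66561889648438), 64.7372817993164)
```

View pics/w2.png

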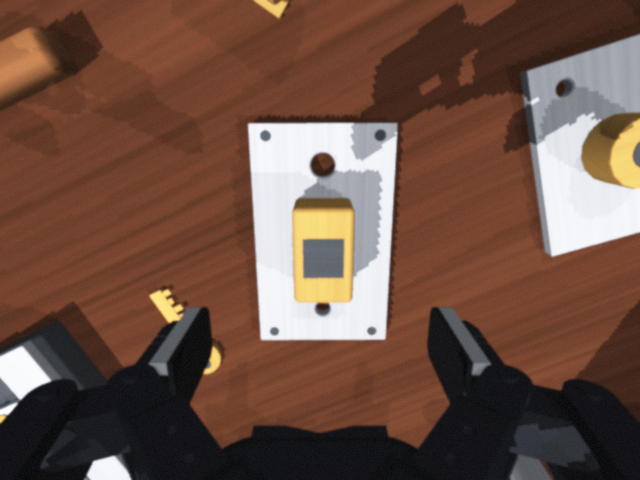

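The plate is centred between the fingers: corners (248,123), (397,123), (386,340) and (261,340), holes at (322,165) and (322,308).

Run:
```python
from h import *
import pickle
c=pickle.load(open("w2.pkl","rb"))
p=world(c,[(248,123),(397,123),(386,340),(261,340),(322,165),(322,308)],[8]*6); print(p.round(1),p[:4].mean(0),p[4:].mean(0),np.degrees(np.arctan2(*(p[4]-p[5])[[1,0]])))
t=p[:6].mean(0)
plan([*t[:2],14],np.radians(64.6))
```

```text
[[ 643.9  -89.7    8. ]
 [ 605.1 -170.9    8. ]
 [ 468.2 -107.4    8. ]
 [ 507.2  -25.3    8. ]
 [ 601.9 -119.3    8. ]
 [ 511.7  -76.5    8. ]] [556.10093213 -98.33815078   8.        ] [556.81528505 -97.9169852    8.        ] -25.345168952096557
tcp [557.2 -97.8 102.7] t 3.375 F [0.3 0.7 0. ] yaw_y -115.44
tool shift [-0.8  0.8 88.7]
rotvec deg [-1.8000e-01  4.0000e-02  1.7996e+02] q6 1.787
rotvec deg [-0.03 -0.11 -0.04] q6 1.787
```

{"method": "carry_out", "body": {
  "commands": [
    [[0,0,0.3],[0,0,0]],
    [[0,0,0.3],[0,0,0]],
    [[-0.005,0.005,0.2],[0,0,0]],
    [[0,0,0.08],[0,0,0]],
    [[0,0,0],[0,0,0]],
    [[0,0,0],[0,0,0]]
  ]
}}

```text
clock: 4.12
ee_pos: [556.2, -98.1, 14.3]
ee_rot: [0.975, -0.22, 0.001, 0.0]
ft_force: [0.5, -0.5, 0.6]
gripper_width: 0.998
gripper_force: 0.0
```

{"method": "carry_out", "body": {
  "commands": [
    [[0,0,0],[0,0,0]],
    [[0,0,0],[0,0,0]],
    [[0,0,0],[0,0,0]],
    [[0,0,0],[0,0,0]],
    [[0,0,0],[0,0,0]],
    [[0,0,0],[0,0,0]],
    [[0,0,0],[0,0,0]],
    [[0,0,0],[0,0,0]]
  ],
  "claw": 1,
  "grip_force": 50
}}

```text
clock: 5.12
ee_pos: [555.6, -98.0, 13.7]
ee_rot: [0.975, -0.22, 0.0, 0.0]
ft_force: [-0.9, -0.7, 8.4]
gripper_width: 0.412
gripper_force: 50.6
```

{"method": "carry_out", "body": {
  "commands": [
    [[0,0,-0.05],[0,0,0]],
    [[0,0,-0.15],[0,0,0]],
    [[0,0,-0.3],[0,0,0]],
    [[0,0,-0.3],[0,0,0]],
    [[0,0,-0.3],[0,0,0]],
    [[0,0,-0.25],[0,0,-0.1]],
    [[0,0,0],[0,0,-0.2]],
    [[0,0,0],[0,0,-0.2]],
    [[0,0,0],[0,0,-0.2]],
    [[0,0,0],[0,0,-0.145]],
    [[-0.15,-0.18,0],[0,0,0]],
    [[-0.3,-0.36,0],[0,0,0]],
    [[-0.3,-0.36,0],[0,0,0]],
    [[-0.2,-0.28,0],[0,0,0]],
    [[-0.1,-0.1,0],[0,0,0]],
    [[0,0,0],[0,0,0]],
    [[0,0,0],[0,0,0]],
    [[0,0,0],[0,0,0]]
  ]
}}

```text
clock: 7.38
ee_pos: [451.5, 29.6, 148.4]
ee_rot: [1.0, -0.001, 0.0, 0.0]
ft_force: [-0.1, -1.1, -4.2]
gripper_width: 0.407
gripper_force: 51.2
```

Run:
```python
from h import *
import pickle
c=optics.get_calibration("wrist"); i=optics.read_camera("wrist")[:,:,::-1].copy(); pickle.dump(c,open("w3.pkl","wb"))
cv2.imwrite("pics/w3.png",i)
plan([466,165,150],np.radians(90))
```

```text
tcp [451.3  29.7 148.3] t 7.425 F [-0.1  0.4 -5.1] yaw_y -90.16
tool shift [  14.3 -135.4   -1.7]
rotvec deg [-2.0000e-02 -0.0000e+00  1.7984e+02] q6 1.572
rotvec deg [ 0.   -0.01 -0.16] q6 1.572
```

View pics/w3.png

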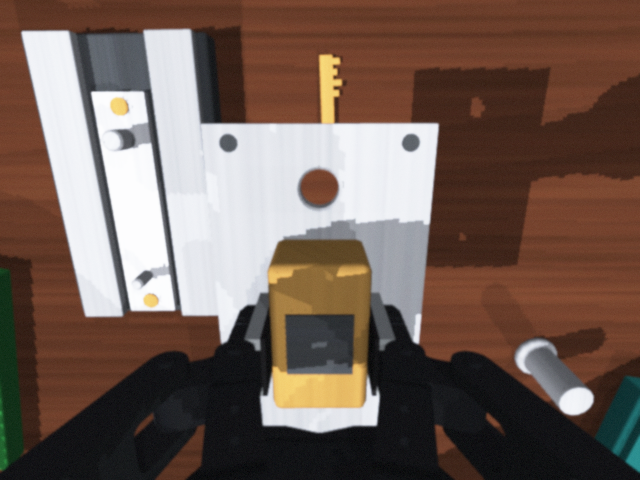

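Wrist view: the held plate's large hole is at (319,188). The jig's thick pin top is near (120,140) at the far end and the thin one near (140,282). I'll crop for pin precision.

Run:
```python
import cv2,numpy as np
i=cv2.imread("pics/w3.png")
i=np.hstack([i[90:170,75:145],i[245:325,110:180]])
cv2.imwrite("pics/c3.png",cv2.resize(i,None,fx=5.6,fy=5.6,interpolation=cv2.INTER_CUBIC))
```

```text
(no output)
```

View pics/c3.png

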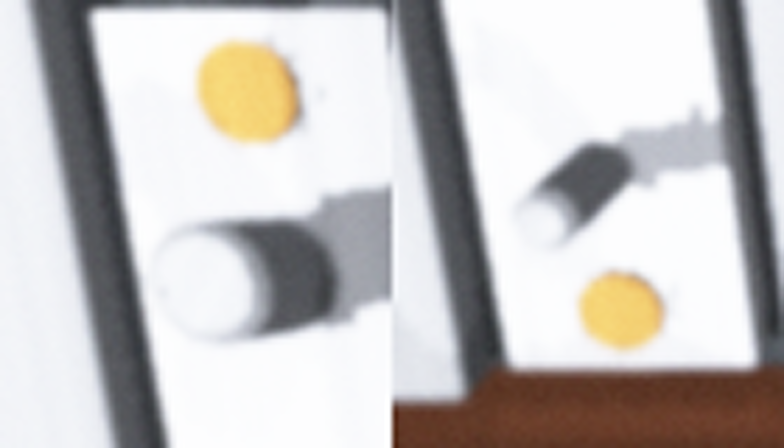

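Run:
```python
from h import *
import pickle
c=pickle.load(open("w3.pkl","rb"))
i=cv2.imread("pics/w3.png")
n=["thick top","thin top","thick base","thin base"]
q=world(c,[(112.6,140),(138.2,282.6),(124.4,139.6),(146.2,276.7)],[45,45,28,28])
for a,b in zip(n,q): print(a,b.round(1))
for a in (0,2): d=q[a]-q[a+1]; print(np.linalg.norm(d),np.degrees(np.arctan2(d[1],d[0])),q[a:a+2].mean(0))
# rails outer corners / bar corners
r=world(c,[(23,32),(83,317),(192,30),(91,92.5),(130,311),(145,91),(176,310)],[30,30,30,28,28,28,28]);print(r.round(1)); 
for a,b in((0,1),(3,4),(5,6)): d=r[a]-r[b];print(np.degrees(np.arctan2(d[1],d[0])))
# hole & plate corners
g=i[165:212,295:343].astype(int); m=((g[:,:,2]-g[:,:,0])>25)|(g.max(2)<110)
y,x=np.nonzero(m); print("hole",x.min()+295,x.max()+295,y.min()+165,y.max()+165,x.mean()+295,y.mean()+165)
zt=148.3-13.7+8
p=world(c,[(319,188),(201,124),(438,124)],[zt]*3); print(p.round(1)); d=p[1]-p[2]; print(np.linalg.norm(d),np.degrees(np.arctan2(d[1],d[0])))
```

```text
thick top [517.  162.2  45. ]
thin top [417.9 160.9  45. ]
thick base [516.3 163.3  28. ]
thin base [415.  163.1  28. ]
99.1101902042249 0.7403494319779973 [467.46248112 161.58456588  45.        ]
101.29017414182044 0.08228857866826705 [465.67530594 163.18962545  28.        ]
[[581.4 214.8  30. ]
 [381.7 216.7  30. ]
 [582.2 109.5  30. ]
 [546.3 180.3  28. ]
 [385.8 180.1  28. ]
 [547.1 144.8  28. ]
 [386.5 143.8  28. ]]
-0.5559465717836622
0.065007048764279
0.3358143282649894
hole 300 337 169 206 318.5492457852706 187.64241348713398
[[503.5  30.8 142.6]
 [528.1  75.4 142.6]
 [527.8 -14.4 142.6]]
89.75797958027547 89.80087632897879
```

{"method": "carry_out", "body": {
  "commands": [
    [[0.02,-0.15,0],[0,0,-0.006]],
    [[0.03,-0.3,0],[0,0,0]],
    [[0.03,-0.35,0],[0,0,0]],
    [[0.03,-0.3,0],[0,0,0]],
    [[0.024,-0.218,0],[0,0,0]],
    [[0,0,0.2],[0,0,0]],
    [[0,0,0.3],[0,0,0]],
    [[0,0,0.2],[0,0,0]],
    [[0,0,0.1],[0,0,0]],
    [[0,0,0.04],[0,0,0]],
    [[0,0,0],[0,0,0]],
    [[0,0,0],[0,0,0]],
    [[0,0,0],[0,0,0]]
  ]
}}

```text
clock: 9.05
ee_pos: [464.4, 162.1, 64.8]
ee_rot: [1.0, 0.001, 0.0, -0.0]
ft_force: [0.3, -0.0, -4.6]
gripper_width: 0.41
gripper_force: 51.1
```

Run:
```python
from h import *
import pickle
c=optics.get_calibration("wrist"); i=optics.read_camera("wrist")[:,:,::-1].copy(); pickle.dump(c,open("w4.pkl","wb"))
cv2.imwrite("pics/w4.png",i)
plan([464.7,161.5,63.7],np.radians(90))
cv2.imwrite("pics/c4.png",cv2.resize(i[110:410,180:480],(600,600),interpolation=cv2.INTER_CUBIC))
```

```text
tcp [464.4 162.1  64.7] t 9.1 F [ 0.5 -0.2 -4.5] yaw_y -89.94
tool shift [0.3 0.6 1. ]
rotvec deg [ 7.0000e-02 -2.0000e-02 -1.7994e+02] q6 1.844
rotvec deg [-0.01 -0.04  0.06] q6 1.844
```

View pics/c4.png

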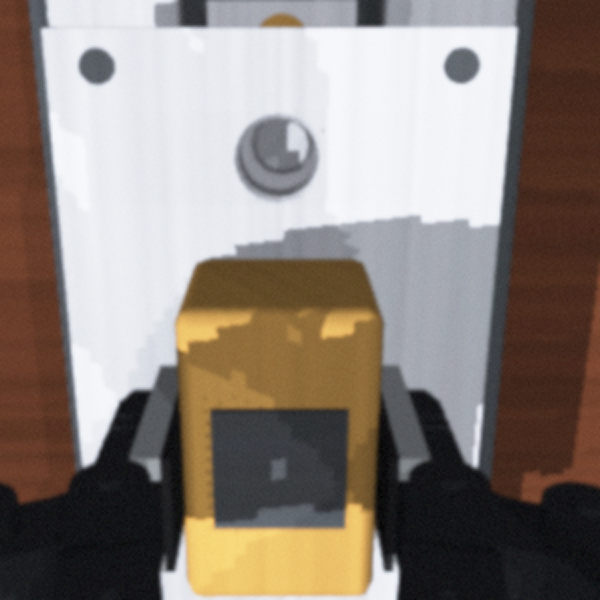

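The pin shows through the large hole: hole centre at crop (277,156), pin top near (281,146). I'll compute the offset.

Run:
```python
from h import *
import pickle
c=pickle.load(open("w4.pkl","rb"))
f=lambda l:np.array(l)/2+[179.75,109.75]
print(world(c,f([(277,156),(281,146),(281,149),(281,146)]),[59,46,45,44]).round(2))
# expected pixels in the crop if pin were exactly concentric
h=world(c,f([(277,156)]),[59])[0]; print((pix(c,[[h[0],h[1],z] for z in (46,44)])-[179.75,109.75])*2)
i=cv2.imread("pics/w4.png")[180-15:212,290:350]
cv2.imwrite("pics/c5.png",cv2.resize(i,None,fx=12,fy=12,interpolation=cv2.INTER_CUBIC))
```

```text
[[516.55 163.8   59.  ]
 [516.38 162.99  46.  ]
 [515.56 162.99  45.  ]
 [516.04 162.99  44.  ]]
[[277.25814814 145.22269854]
 [277.29440252 143.70913169]]
```

View pics/c5.png

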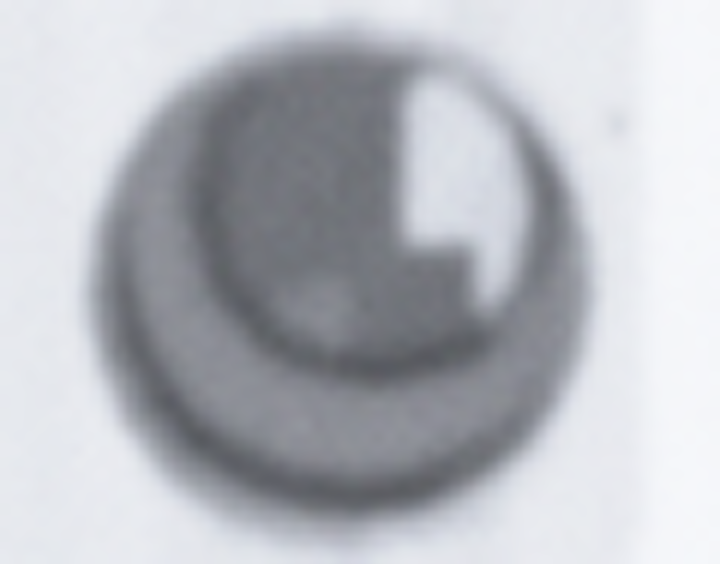

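Pin is about 0.6 mm ahead in x and 0.8 mm to −y of the hole. I'll correct that and descend gently, watching the force.

{"method": "carry_out", "body": {
  "commands": [
    [[0.006,0.008,0],[0,0,0]],
    [[0,0,0.02],[0,0,0]],
    [[0,0,0.02],[0,0,0]],
    [[0,0,0.01],[0,0,0]],
    [[0,0,0.01],[0,0,0]],
    [[0,0,0.005],[0,0,0]],
    [[0,0,0],[0,0,0]],
    [[0,0,0],[0,0,0]]
  ]
}}

```text
clock: 10.1
ee_pos: [464.7, 161.3, 57.9]
ee_rot: [1.0, 0.001, 0.0, -0.0]
ft_force: [-0.5, -0.6, -3.6]
gripper_width: 0.415
gripper_force: 51.1
```

{"method": "carry_out", "body": {
  "commands": [
    [[0,0,0.005],[0,0,0]],
    [[0,0,0.005],[0,0,0]],
    [[0,0,0.005],[0,0,0]],
    [[0,0,0],[0,0,0]]
  ]
}}

```text
clock: 10.6
ee_pos: [464.6, 161.2, 56.2]
ee_rot: [1.0, 0.001, -0.0, 0.0]
ft_force: [-0.1, -0.0, -4.0]
gripper_width: 0.412
gripper_force: 51.1
```

```bash
python3 -c "
from h import *
plan([464.7,161.5,43.7],np.radians(90)); print(bot.get_state()['moment'])"
```

```text
tcp [464.6 161.2  56.2] t 10.6 F [-0.1 -0.  -4. ] yaw_y -89.93
tool shift [ 0.1 -0.3 12.5]
rotvec deg [-1.0000e-02  0.0000e+00 -1.7993e+02] q6 1.842
rotvec deg [0.   0.01 0.07] q6 1.842
[0.02248189 0.00178526 0.00390105]
```

{"method": "carry_out", "body": {
  "commands": [
    [[0,0,0.01],[0,0,0]],
    [[0,0,0.01],[0,0,0]],
    [[0,0,0.01],[0,0,0]],
    [[0,0,0],[0,0,0]]
  ]
}}

```text
clock: 11.1
ee_pos: [464.6, 161.2, 53.2]
ee_rot: [1.0, 0.001, -0.0, 0.0]
ft_force: [0.8, -0.4, -4.8]
gripper_width: 0.414
gripper_force: 51.1
```

{"method": "carry_out", "body": {
  "commands": [
    [[0,0,0.015],[0,0,0]],
    [[0,0,0.015],[0,0,0]],
    [[0,0,0.015],[0,0,0]],
    [[0,0,0.01],[0,0,0]],
    [[0,0,0.01],[0,0,0]],
    [[0,0,0.008],[0,0,0]],
    [[0,0,0],[0,0,0]]
  ]
}}

```text
clock: 11.98
ee_pos: [464.7, 161.2, 46.0]
ee_rot: [1.0, 0.001, -0.0, 0.0]
ft_force: [0.0, 0.3, -4.5]
gripper_width: 0.412
gripper_force: 51.1
```

Free down to 2 mm above the seat. I'll finish in half-millimetre steps until the force rises.

{"method": "carry_out", "body": {
  "commands": [
    [[0,0,0.005],[0,0,0]],
    [[0,0,0.005],[0,0,0]],
    [[0,0,0.005],[0,0,0]],
    [[0,0,0],[0,0,0]],
    [[0,0,0],[0,0,0]]
  ]
}}

```text
clock: 12.6
ee_pos: [464.7, 161.2, 44.5]
ee_rot: [1.0, 0.001, -0.0, 0.0]
ft_force: [-0.5, -0.4, -4.6]
gripper_width: 0.413
gripper_force: 51.1
```

{"method": "carry_out", "body": {
  "commands": [
    [[0,0,0.003],[0,0,0]],
    [[0,0,0.002],[0,0,0]],
    [[0,0,0],[0,0,0]],
    [[0,0,0],[0,0,0]]
  ]
}}

```text
clock: 13.1
ee_pos: [464.7, 161.2, 44.0]
ee_rot: [1.0, 0.001, -0.0, 0.0]
ft_force: [-0.6, -0.7, -4.2]
gripper_width: 0.413
gripper_force: 51.1
```

{"method": "carry_out", "body": {
  "commands": [
    [[0,0,0.003],[0,0,0]],
    [[0,0,0],[0,0,0]],
    [[0,0,0],[0,0,0]]
  ]
}}

```text
clock: 13.48
ee_pos: [464.7, 161.3, 43.8]
ee_rot: [1.0, 0.001, 0.0, -0.0]
ft_force: [0.4, 0.2, -1.9]
gripper_width: 0.414
gripper_force: 51.5
```

{"method": "carry_out", "body": {
  "commands": [
    [[0,0,0.003],[0,0,0]],
    [[0,0,0],[0,0,0]],
    [[0,0,0],[0,0,0]]
  ]
}}

```text
clock: 13.85
ee_pos: [464.7, 161.2, 43.7]
ee_rot: [1.0, 0.001, 0.0, -0.0]
ft_force: [-2.4, -1.3, 8.1]
gripper_width: 0.411
gripper_force: 52.8
```

Seated: the weight is off and contact is at the expected height. Now I'll release and retreat.

{"method": "carry_out", "body": {
  "commands": [
    [[0,0,0],[0,0,0]],
    [[0,0,0],[0,0,0]]
  ],
  "grip_force": 20
}}

```text
clock: 14.1
ee_pos: [464.7, 161.2, 43.7]
ee_rot: [1.0, 0.001, 0.0, -0.0]
ft_force: [-1.9, -0.5, 7.0]
gripper_width: 0.411
gripper_force: 52.8
```

{"method": "carry_out", "body": {
  "commands": [
    [[0,0,0],[0,0,0]],
    [[0,0,0],[0,0,0]],
    [[0,0,0],[0,0,0]],
    [[0,0,0],[0,0,0]],
    [[0,0,0],[0,0,0]],
    [[0,0,0],[0,0,0]],
    [[0,0,-0.05],[0,0,0]],
    [[0,0,-0.1],[0,0,0]],
    [[0,0,-0.3],[0,0,0]],
    [[0,0,-0.4],[0,0,0]],
    [[0,0,-0.4],[0,0,0]],
    [[0,0,0],[0,0,0]],
    [[0,0,0],[0,0,0]],
    [[0,0,0],[0,0,0]]
  ],
  "claw": 0
}}

```text
clock: 15.85
ee_pos: [464.1, 161.1, 167.7]
ee_rot: [1.0, 0.001, -0.001, 0.0]
ft_force: [-0.8, -1.3, -0.9]
gripper_width: 1.001
gripper_force: 0.0
```

Run:
```python
from h import *
i=optics.read_camera("wrist")[:,:,::-1].copy()
s=optics.read_camera("scene")[180:300,310:470,::-1]
cv2.imwrite("pics/f.png",np.hstack([cv2.resize(i[40:340,200:440],(480,600)),cv2.resize(s,(320,240)).repeat(1,0) if 0 else cv2.copyMakeBorder(cv2.resize(s,(320,240)),0,360,0,0,0)]))
```

```text
(no output)
```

View pics/f.png

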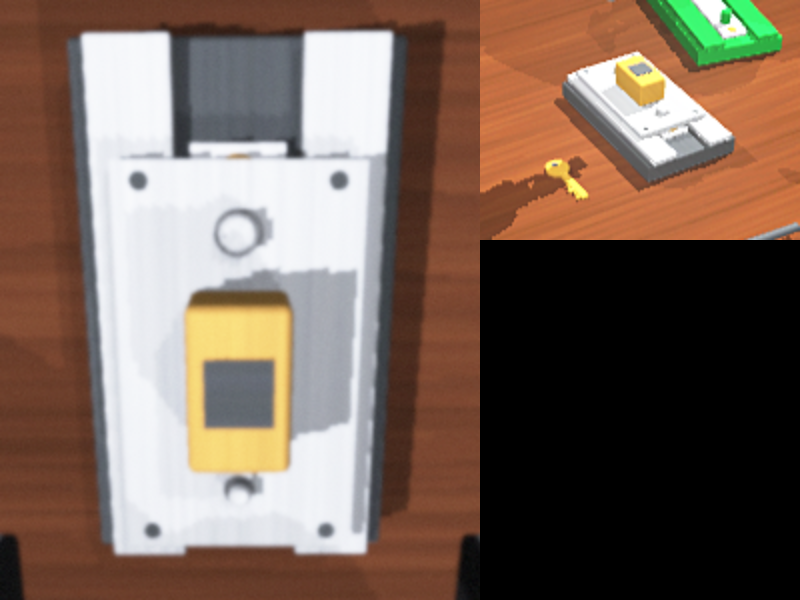

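The plate sits flush on the rails. The thick pin shows through the large hole at (238,233), the thin pin through the small hole at (240,488), and the gripper is clear.

```bash
python3 -c "
from station import workorder
print(workorder.job_done())"
```

```text
the job is handed in; nothing more can be done
None
```

The backplate is on the jig, housing up, with both pins through their holes; it looks flush on the rails. I released it, backed the gripper clear and handed the job in at about 16 s of the 58 s; no verdict came back.

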